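Hook a tight bow sight out of its foam case

ROBOT

A 7-joint arm with a two-finger parallel gripper is mounted at the origin on the work surface. World frame = base frame: x ahead of the robot, y to its left, z up, the work surface at z = 0. Lengths are in m, angles in rad, forces in N, time in s.
With the tool pointing down it reaches from about 0.35 to 0.9 m from the base axis. Payload 8.1 kg.
Tool frame: the origin (TCP) lies between the finger pads; the fingertips stand ahead of it and the grasp point (between the pads) is the TCP (arm.nose_length is the z of the fingertips in the tool frame, in m); z points along the fingers, y is the line along which they close (so a half turn about z gives the same grasp; the last joint's range is limited). The gripper opens to 92 mm and grips with 3 to 60 N. Pads are 19 mm wide; open, the fingers measure 130 mm over their backs; the gripper's body (75 mm by 190 mm) begins 47 mm behind the grasp point.
Start: joints at [1.192, 0.434, 0.025, 1.573, -0.012, 1.134, -0.075], TCP at [0.17, -0.601, 0.246] pointing down, gripper open.
Joint ranges: [-2.62, 2.62], [-0.44, 2.09], [-1.27, 1.32], [0.08, 2.57], [-1.32, 4.46], [0.12, 2], [-2.74, 2.74]. Speed limits (rad/s): [2.22, 2.22, 3.01, 3.01, 3.14, 3.14, 3.14].

INTERFACE

Orientations are given as a rotation vector (axis times angle).
In Python, from cell import sensors, optics, arm gives the robot as it stands.
- The arm moves only by the tool arm_command, never from a script. Its argument "deltas" is one flat list of numbers, 7 for each row, row after row: the turn, a rotation vector about the world's x, y, z as a fraction of full scale, then the shift along the world's x, y, z as a fraction of full scale, then the finger opening in mm, from 0 to 91.8. In form: [wx, wy, wz, dx, dy, dz, fingers, wx, wy, wz, dx, dy, dz, fingers, ...]. A call has 1 to 20 rows; each row is the pose to reach, as a shift and turn from the pose commanded when the call began; what a row does not reach only later rows make up. Full scale, the value 1, is 1 m for a shift and 90 degrees for a turn. A row lasts 1/10 s, in which the tool goes at most 50 mm and 8.59 degrees, less where a joint would pass 70% of its speed; a pose out of reach is approached as far as the arm can. A call with a number of a shift or a turn outside -1 to 1 is refused whole. A call with a gripper value outside its range is refused whole. The fingers move at their own pace and stop on an object; "force" is the grip in N (left out, the last holds). Time passes only in rows, so rows that repeat a pose let the fingers close. It gives the time, the measured TCP pose, the force, the opening and the grip force at its end, in the units of the state.
- sensors.observe(): the state, without advancing time (a new reading comes with each control period).
- optics.get_image(name): name is "scene" or "top"; returns the picture (420x560x3 uint8, blue, green, red); there is no depth.
- optics.calibration(name): a dict with "camera_matrix" (3x3 intrinsics, pixels), "rvec" (rotation vector, rad) and "tvec" (3), from world to camera coordinates, as OpenCV has them. Camera axes: x right, y down, z forward; pixel columns grow to the right and rows downward; lengths in m; the calibration is good to about 2 mm. A picture is of the moment at which its call begins. calibration takes no time and is no camera call.
- arm.sign_off(): hands the job in; it is judged then, once.
The state is a dict: "clock": time; "joints": joint angles; "dq": joint speeds; "joint_efforts": joint torques, N m; "position": TCP position; "ee_rot": TCP orientation; "force": force on the tool from outside, world axes, zero at the start; "ft_torque": the same for the moment, N m; "width": opening from 0.0 (shut) to 1.0 (fully open); "gripper_force": force on a finger pad.
Only numpy, scipy, OpenCV 4.12 (cv2) and the standard library are available. Lean on these libraries where they do the work, as an engineer would, in place of code of your own. Each camera call takes 0.05 s, during which the arm holds its last target. There are 200 camera calls.

TASK

The bow sight with the orange ring is stuck tight in its cutout in the foam case. Pick up the pull hook from the cork mat, put its tip down into the orange ring and draw the sight out through the open front of the case with small side-to-side wiggles until it lies wholly on the desk; a hard straight pull would drag the case along, and the case must stay about where it is. Leave the sight lying there, lay the hook back upright on the cork mat, and do not touch the sight with the gripper or disturb the other sight, the thread spools and the jar.

Things in the scene. Friction and masses are not known exactly. Their poses are not given: they have to be found in the camera images.
- case: open black case with grey foam, loose on the desk, 1.35 kg, 130 (x) x 190 (y) x 47 high, origin at centre of underside. Its -x side is the open front, +x points into it. A thin lid leans back from the rear, to 140 high. Two cutouts 62 wide run along x at y = -45 and +45, closed at x = +45, open at the front and top; their floor is 5 above the desk. A pull over some 10 N would slide the case
- case_mouth (a point): middle of the case's front edge (case x = -65, y = 0, z = 5). In each cutout, 60 mm behind the front (case x = -5), two rubber pads, one sprung, pinch the 44 mm wide sight from both sides with about 11 N; elsewhere there is 9 mm play on each side, so the sight can swing about 8 degrees each way round the pads
- sight_orange: the sight to take out: black block 130 (x) x 44 (y) x 28 high, 0.2 kg, lying flat, origin at centre of underside, a flat orange ring on its front (-x) end; +x points into the case. It is in either cutout, its front end 25 to 35 mm out of the case. Pulled straight it takes the case along; swinging its ring end from side to side with a gentle pull walks it out 3 to 5 mm a swing at half the force
- sight_orange_ring (a point): centre of the orange ring, at x = -97, z = 14 in the sight's frame (19 above the desk in the case, 14 on the desk). The ring lies flat: bar 7 thick, opening 41 across, outside 55 across; a tip goes in from straight above
- sight_orange_tail (a point): bottom edge of the sight's rear end, at its x = +65, y = 0, z = 0. The pads let go once it has passed them, after about 40 mm of travel; from there the sight slides out freely and drops 5 mm onto the desk
- sight_blue: the other sight, the same but with a blue ring, in the other cutout; stays there
- hook: pull hook standing on its foot on the cork mat, 0.14 kg: wooden handle block 100 (x) x 28 (y) x 36 high, origin at centre of underside. From its +x end, 30 above the underside, a steel rod 8 thick runs on to x = 130 and turns straight down, ending 2 above underside level. Grip the handle across y from above; mass centre near x = 10
- hook_tip (a point): the hook's downturned tip, at x = 130, y = 0, z = 6 in the hook's frame (4 above the very end of the rod)
- mat: fixed cork mat 240 (x) x 110 (y) x 3 thick, origin at the centre of its underside, on the desk; the hook stands on it and belongs there
- spool_black: black thread spool, 56 across, 80 high, upright; bystander at the far edge, origin at its underside
- spool_grey: grey thread spool, the same; bystander
- spool_white: white thread spool, the same; bystander
- wax_jar: jar 60 across, 60 high, near the robot; bystander
Not all that is in view belongs to the job. Of the things shaped like the hook, the cork one is meant. What is shaped like the sight_orange but purple is not meant.

How it is judged:
By the outcome, as a careful person would: the job done as asked, in the order asked, and still so for the second after the job is handed in, with the robot touching nothing.
It also fails if it takes over 61 s, if anything falls off the work surface, if the arm or the gripper's body presses on something with over 40 N, if the wrist force passes 120 N, or if a joint passes its speed limit or range.

## Working session

There is one attempt and no reset: what is moved stays moved. The work goes in short steps, Python scripts to look and compute and a tool call to move; the robot and the scene stay as the last step left them, time stands still between calls to the robot, and variables do not carry over. Pictures are saved under pics/ and viewed, at most 10 in all, crops included, and the job is handed in when it is done.

Besides the shell and the picture viewer there is one more tool, called after "Request:" as name(argument=value, ...) on one line, values as JSON. arm_command: Moves the arm, as the interface text tells. Its arguments: {"type":"object","properties":{"deltas":{"type":"array","items":{"type":"number"}},"force":{"type":"number"}},"required":["deltas"]}

```bash
mkdir -p pics; ls; python3 - <<'E'
from cell import sensors, optics, arm
import cv2
s=sensors.observe(); print({k:s[k] for k in('clock','position','ee_rot','width','force')},arm.nose_length)
for n in("scene","top"):
    cv2.imwrite(f"pics/{n}0.png",optics.get_image(n)); print(optics.calibration(n))
E
```

```text
pics
{'clock': 0.0, 'position': array([ 0.1700148 , -0.60091617,  0.24494214]), 'ee_rot': array([-3.11022589e+00, -4.31514101e-01,  5.22291460e-04]), 'width': 0.9999065480029011, 'force': array([0.09719437, 0.36155292, 0.1650004 ])} 0.019
{'camera_matrix': array([[499.52808306,   0.        , 276.3783465 ],
       [  0.        , 499.52808306, 209.26049327],
       [  0.        ,   0.        ,   1.        ]]), 'rvec': array([ 1.73164359,  1.42695747, -0.77876635]), 'tvec': array([ 0.0164608 , -0.23175001,  1.99902916])}
{'camera_matrix': array([[419.09558672,   0.        , 283.40771557],
       [  0.        , 419.09558672, 202.23538084],
       [  0.        ,   0.        ,   1.        ]]), 'rvec': array([ 2.18534117, -2.19405432,  0.09644159]), 'tvec': array([-0.13255831,  0.52707732,  1.14426549])}
```

View pics/scene0.png

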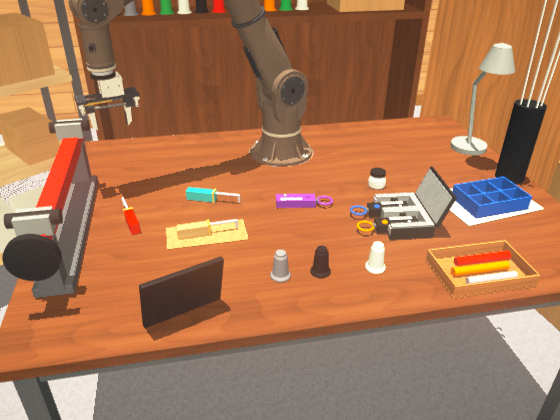

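View pics/top0.png

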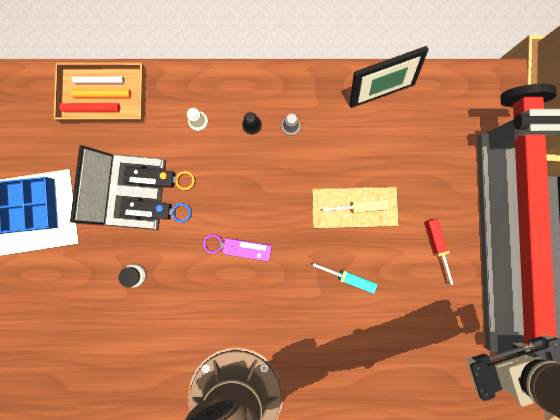

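Scene view: the cork mat with its hook is at (207,233), the case is at (405,215), and the orange ring is at (367,228). Top view: the hook handle is at (370,207) with its tip near (322,209), the orange ring at (185,181), the blue ring at (181,212), and the case front near x≈163. I'll zoom in on the hook and the case.

```bash
cat > h.py <<'E'
import cv2, numpy as np
from cell import sensors, optics, arm
def ray(n,uv):
    c=optics.calibration(n);R=cv2.Rodrigues(c['rvec'])[0]
    d=np.linalg.inv(c['camera_matrix'])@np.array([uv[0],uv[1],1.]);return -R.T@c['tvec'],R.T@d
def onz(n,uv,z):
    o,d=ray(n,uv);return o+d*(z-o[2])/d[2]
def tri(a,b):
    o1,d1=ray("top",a);o2,d2=ray("scene",b)
    s=np.linalg.lstsq(np.c_[d1,-d2],o2-o1,rcond=None)[0]
    p,q=o1+d1*s[0],o2+d2*s[1];return (p+q)/2,np.linalg.norm(p-q)
def mask(im,h0,h1,s0=150,v0=100,roi=None):
    m=cv2.inRange(cv2.cvtColor(im,cv2.COLOR_BGR2HSV),(h0,s0,v0),(h1,255,255))
    if roi: 
        k=np.zeros_like(m);x0,y0,x1,y1=roi;k[y0:y1,x0:x1]=255;m&=k
    return m
def ringc(m):
    p=cv2.findNonZero(m)[:,0];return cv2.minEnclosingCircle(p),len(p)
E
python3 - <<'E'
from h import *
t=cv2.imread('pics/top0.png');s=cv2.imread('pics/scene0.png')
a=cv2.resize(t[180:235,305:405],(800,440),interpolation=cv2.INTER_CUBIC)
b=cv2.resize(t[140:240,65:205],(798,570),interpolation=cv2.INTER_CUBIC)
cv2.imwrite('pics/a.png',a);cv2.imwrite('pics/b.png',b)
for nm,r,h in(('o',(172,165,205,195),(10,28)),('b',(170,200,195,226),(100,125))):
    m=mask(t,*h,roi=r);(c,R),n=ringc(m);p=onz('top',c,.0225);print(nm,c,R,n,p)
    q=onz('top',(c[0]+R,c[1]),.0225);print(np.linalg.norm(p-q))
print(onz('top',(322,209),.033),onz('top',(370,207),.039),onz('top',(163,160),.047))
E
```

```text
o (188.0, 179.5) 21.59292221069336 937 [0.59065501 0.13012866 0.0225    ]
0.05984519830848156
b (180.93975830078125, 212.2831268310547) 9.343583106994629 91 [0.49956929 0.14842752 0.0225    ]
0.025723989167545012
[ 0.50659371 -0.24053002  0.033     ] [ 0.51124643 -0.37167187  0.039     ] [0.64118549 0.19349461 0.047     ]
```

View pics/a.png

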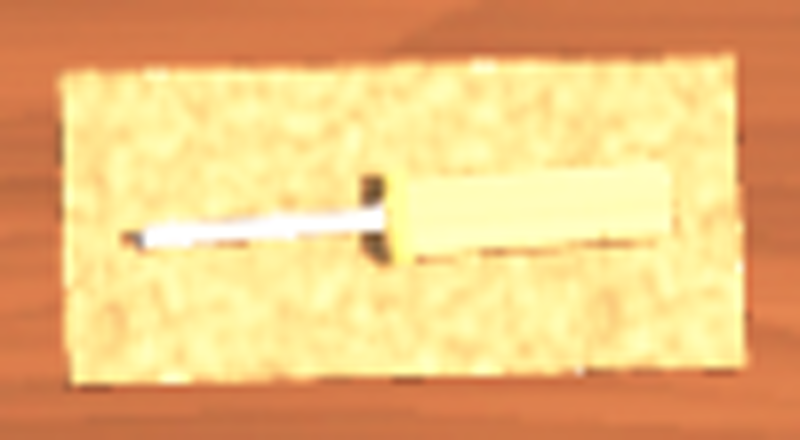

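View pics/b.png

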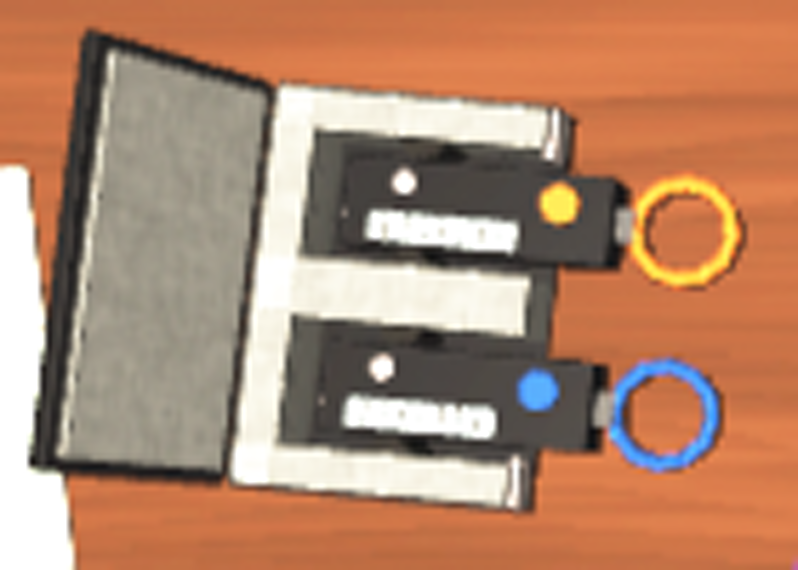

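The crops show the hook's handle with its far end at (671,204) in crop a and its rod end at (135,239). In crop b the orange ring's centre is at (687,232). The case's front top corners are at about (575,112) and (532,508).

```bash
python3 - <<'E'
from h import *
from scipy.spatial.transform import Rotation as R
A=lambda u,v:(305+u/8-.5,180+v/8-.5); B=lambda u,v:(65+u/5.7-.5,140+v/5.7-.5)
e=onz('top',A(671,204),.039);t=onz('top',A(137,239),.037)
d=(t-e)[:2];print('end',e,'rodend',t,'len (184)',np.linalg.norm(d),'yaw',np.degrees(np.arctan2(d[1],d[0])))
u=d/np.linalg.norm(d);print('hook origin',e[:2]+.05*u,t[:2]-.134*u,'tip',e[:2]+.18*u)
for n,c in(('orange',(687,232)),('blue',(664,415))):print(n,onz('top',B(*c),.0225), 'Rx',np.linalg.norm(onz('top',B(c[0]+55,c[1]),.0225)-onz('top',B(*c),.0225)))
c1,c2=onz('top',B(575,112),.047),onz('top',B(532,508),.047);f=c1-c2;print(c1,c2,np.linalg.norm(f),'case yaw',np.degrees(np.arctan2(f[1],f[0]))+0)
print('sight axis',[np.degrees(np.arctan2(*(onz('top',B(*q),.033)-onz('top',B(*p),.0225))[[1,0]])) for p,q in(((687,232),(345,185)),((664,415),(320,375)))])
# scene orange ring
s=cv2.imread('pics/scene0.png');m=mask(s,8,28,roi=(352,216,376,240));k=cv2.fitEllipse(max(cv2.findContours(m,0,1)[0],key=cv2.contourArea));print(k,tri(B(687,232),k[0]))
M=R.from_rotvec(sensors.observe()['ee_rot']).as_matrix();print(M.round(3))
E
```

```text
end [ 0.5165591  -0.42232731  0.039     ] rodend [ 0.50533538 -0.23906632  0.037     ] len (184) 0.18360436445018333 yaw 93.50467329465563
hook origin [ 0.51350261 -0.37242082] [ 0.51352679 -0.37281572] tip [ 0.50555571 -0.24266395]
orange [0.58871539 0.13833834 0.0225    ] Rx 0.026724278419161075
blue [0.49950273 0.14828495 0.0225    ] Rx 0.026565404160945005
[0.64351632 0.18707567 0.047     ] [0.45449209 0.20420027 0.047     ] 0.18979834424678801 case yaw -5.176563438886533
sight axis [np.float64(82.30978976933486), np.float64(83.22311918018575)]
((362.5718994140625, 228.23175048828125), (24.55189323425293, 27.571453094482422), 144.69012451171875) (array([0.58974398, 0.1384997 , 0.00851025]), np.float64(0.005906749483653844))
[[ 0.962  0.272 -0.   ]
 [ 0.272 -0.962  0.001]
 [-0.    -0.001 -1.   ]]
```

Request:
arm_command(deltas=[0, 0, 0, 0.05, 0.05, 0.02, 91, 0, 0, 0.1, 0.1, 0.1, 0.02, 91, 0, 0, 0.863, 0.343, 0.2385, 0, 91, 0, 0, 0.863, 0.343, 0.2385, 0, 91, 0, 0, 0.863, 0.343, 0.2385, 0, 91, 0, 0, 0.863, 0.343, 0.2385, 0, 91, 0, 0, 0.863, 0.343, 0.2385, -0.05, 91, 0, 0, 0.863, 0.343, 0.2385, -0.1, 91, 0, 0, 0.863, 0.343, 0.2385, -0.12, 91, 0, 0, 0.863, 0.343, 0.2385, -0.12, 91, 0, 0, 0.863, 0.343, 0.2385, -0.12, 91, 0, 0, 0.863, 0.343, 0.2385, -0.12, 91, 0, 0, 0.863, 0.343, 0.2385, -0.12, 91, 0, 0, 0.863, 0.343, 0.2385, -0.12, 91])

```text
clock: 1.5
position: [0.513, -0.3645, 0.1275]
ee_rot: [2.155, 2.282, -0.001]
force: [0.3, 0.1, -0.4]
width: 0.99
gripper_force: 0.0
```

Request:
arm_command(deltas=[0, 0, 0.002, 0, 0.002, -0.03, 91, 0, 0, 0.002, 0, 0.002, -0.06, 91, 0, 0, 0.002, 0, 0.002, -0.08, 91, 0, 0, 0.002, 0, 0.002, -0.09, 91, 0, 0, 0.002, 0, 0.002, -0.101, 91, 0, 0, 0.002, 0, 0.002, -0.101, 91, 0, 0, 0.002, 0, 0.002, -0.101, 60, 0, 0, 0.002, 0, 0.002, -0.101, 40, 0, 0, 0.002, 0, 0.002, -0.101, 20, 0, 0, 0.002, 0, 0.002, -0.101, 20, 0, 0, 0.002, 0, 0.002, -0.101, 20, 0, 0, 0.002, 0, 0.002, -0.101, 20, 0, 0, 0.002, 0, 0.002, -0.101, 20], force=45)

```text
clock: 2.8
position: [0.5132, -0.3609, 0.0248]
ee_rot: [2.15, 2.291, 0.0]
force: [-0.3, 0.5, -0.2]
width: 0.431
gripper_force: 0.0
```

Request:
arm_command(deltas=[0, 0, 0, 0, 0, 0, 20, 0, 0, 0, 0, 0, 0, 20, 0, 0, 0, 0, 0, 0, 20, 0, 0, 0, 0, 0, 0, 20, 0, 0, 0, 0, 0, 0, 20])

```text
clock: 3.3
position: [0.5132, -0.3609, 0.0247]
ee_rot: [2.15, 2.291, 0.0]
force: [-0.6, -0.5, -1.0]
width: 0.298
gripper_force: 44.9
```

Request:
arm_command(deltas=[0, 0, 0, 0, 0, 0.03, 20, 0, 0, 0, 0, 0, 0.06, 20, 0, 0, 0, 0, 0, 0.09, 20, 0, 0, -0.02, 0.01, 0.03, 0.09, 20, 0, 0, -0.03, 0.015, 0.08, 0.09, 20, 0, 0, -0.04, 0.02, 0.12, 0.09, 20, 0, 0, -0.05, 0.03, 0.16, 0.09, 20, 0, 0, -0.06, 0.04, 0.2, 0.09, 20, 0, 0, -0.07, 0.05, 0.24, 0.09, 20, 0, 0, -0.08, 0.055, 0.28, 0.09, 20, 0, 0, -0.09, 0.06, 0.32, 0.09, 20, 0, 0, -0.098, 0.065, 0.35, 0.09, 20, 0, 0, -0.098, 0.065, 0.37, 0.09, 20, 0, 0, -0.098, 0.065, 0.381, 0.08, 20, 0, 0, -0.098, 0.065, 0.381, 0.06, 20, 0, 0, -0.098, 0.065, 0.381, 0.05, 20, 0, 0, -0.098, 0.065, 0.381, 0.05, 20, 0, 0, -0.098, 0.065, 0.381, 0.05, 20])

```text
clock: 5.1
position: [0.5781, 0.0191, 0.0746]
ee_rot: [-2.321, -2.117, 0.001]
force: [0.2, 0.0, 0.4]
width: 0.301
gripper_force: 44.9
```

```bash
python3 - <<'E'
from h import *
t=optics.get_image('top');s=optics.get_image('scene')
a=cv2.resize(t[140:240,130:270],(560,400),interpolation=cv2.INTER_CUBIC)
b=cv2.resize(s[170:260,300:420],(533,400),interpolation=cv2.INTER_CUBIC)
cv2.imwrite('pics/c.png',cv2.resize(np.hstack([a,b]),(800,293)))
E
```

```text
(no output)
```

View pics/c.png

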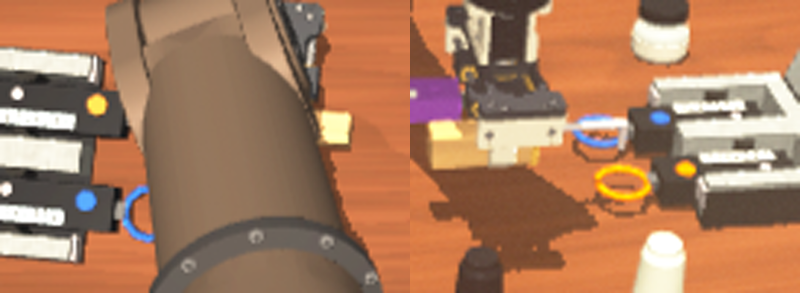

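The top view is blocked by the arm. In the scene view the rod's end is at about (366.2,216.7) in full-image pixels, and I'll hold that against the prediction.

```bash
python3 - <<'E'
from h import *
c=optics.calibration('scene')
pr=lambda p:cv2.projectPoints(np.array([p],float),c['rvec'],c['tvec'],c['camera_matrix'],None)[0].ravel()
print(pr([.589,.137,.055]),pr([.5887,.1384,.019]))
s=optics.get_image('scene');m=mask(s,8,28,roi=(352,212,380,245));n,l,st,ce=cv2.connectedComponentsWithStats(m);print(st,ce)
E
```

```text
[364.50407172 215.26120828] [363.72870201 225.04850757]
[[     0      0    560    420 234566]
 [   352    214     28     31    634]] [[279.27365432 209.44310343]
 [363.24290221 230.55047319]]
```

The ring and the tip show the same pixel offset from their predictions, so the tip is centred over the ring. I'll lower it.

Request:
arm_command(deltas=[0, 0, 0, 0, 0.001, -0.02, 20, 0, 0, 0, 0, 0.001, -0.03, 20, 0, 0, 0, 0, 0.001, -0.04, 20, 0, 0, 0, 0, 0.001, -0.05, 20, 0, 0, 0, 0, 0.001, -0.05, 20, 0, 0, 0, 0, 0.001, -0.05, 20])

```text
clock: 5.85
position: [0.5782, 0.0211, 0.0247]
ee_rot: [-2.319, -2.119, 0.0]
force: [-0.2, 0.2, -1.0]
width: 0.306
gripper_force: 44.9
```

Request:
arm_command(deltas=[0, 0, 0, -0.0006, -0.007, 0, 20, 0, 0, 0, -0.0013, -0.014, 0, 20, 0, 0, 0, 0.004, -0.0144, 0, 20, 0, 0, 0, 0.009, -0.0148, 0, 20, 0, 0, 0, 0.014, -0.0153, 0, 20, 0, 0, 0, 0.0187, -0.0157, 0, 20, 0, 0, 0, 0.0187, -0.0157, 0, 20])

```text
clock: 6.55
position: [0.5976, 0.0056, 0.0247]
ee_rot: [2.319, 2.119, 0.001]
force: [-1.4, 1.0, -1.1]
width: 0.303
gripper_force: 44.9
```

Request:
arm_command(deltas=[0, 0, 0, -0.006, 0, 0, 20, 0, 0, 0, -0.012, 0, 0, 20, 0, 0, 0, -0.018, 0, 0, 20, 0, 0, 0, -0.024, 0, 0, 20, 0, 0, 0, -0.03, 0, 0, 20, 0, 0, 0, -0.036, 0, 0, 20, 0, 0, 0, -0.042, -0.0003, 0, 20, 0, 0, 0, -0.042, -0.0003, 0, 20])

```text
clock: 7.35
position: [0.5542, 0.0059, 0.0249]
ee_rot: [-2.318, -2.119, -0.001]
force: [0.7, 3.8, -1.0]
width: 0.302
gripper_force: 44.9
```

```bash
python3 - <<'E'
from h import *
t=optics.get_image('top');s=optics.get_image('scene')
a=cv2.resize(t[140:240,65:205],(560,400),interpolation=cv2.INTER_CUBIC)
b=cv2.resize(s[170:260,320:440],(533,400),interpolation=cv2.INTER_CUBIC)
cv2.imwrite('pics/d.png',cv2.resize(np.hstack([a,b]),(800,293)))
E
```

```text
(no output)
```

View pics/d.png

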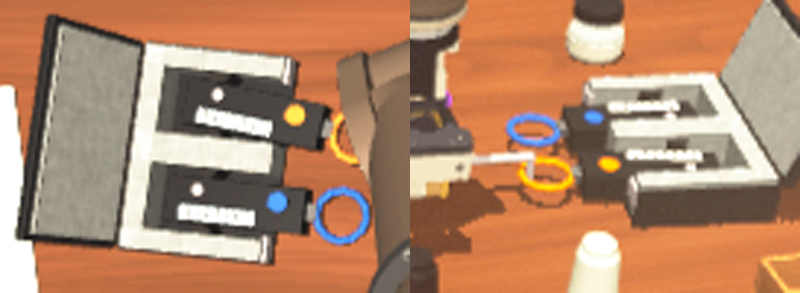

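The sight swings cleanly about its pads and the case hasn't moved: the orange dot is at crop (293,115), the blue ring is undisturbed, and the tip is inside the ring. I'll carry on with wiggles and an outward drift.

Request:
arm_command(deltas=[0, 0, 0, 0.006, -0.001, 0, 20, 0, 0, 0, 0.012, -0.002, 0, 20, 0, 0, 0, 0.018, -0.004, 0, 20, 0, 0, 0, 0.024, -0.005, 0, 20, 0, 0, 0, 0.03, -0.006, 0, 20, 0, 0, 0, 0.036, -0.0075, 0, 20, 0, 0, 0, 0.042, -0.0085, 0, 20, 0, 0, 0, 0.042, -0.0085, 0, 20, 0, 0, 0, 0.036, -0.0085, 0, 20, 0, 0, 0, 0.03, -0.0085, 0, 20, 0, 0, 0, 0.024, -0.0085, 0, 20, 0, 0, 0, 0.018, -0.0087, 0, 20, 0, 0, 0, 0.012, -0.0088, 0, 20, 0, 0, 0, 0.006, -0.009, 0, 20, 0, 0, 0, 0.001, -0.009, 0, 20, 0, 0, 0, 0.001, -0.009, 0, 20])

```text
clock: 9.05
position: [0.5553, -0.0032, 0.0249]
ee_rot: [-2.318, -2.12, -0.001]
force: [0.8, 4.5, -0.6]
width: 0.304
gripper_force: 44.9
```

```bash
cat >> h.py <<'E'
def track():
    t=optics.get_image('top');hsv=cv2.cvtColor(t,cv2.COLOR_BGR2HSV);r={}
    for n,lo,hi,z in(('o',(15,140,130),(30,255,255),.033),('b',(100,120,100),(125,255,255),.033)):
        m=cv2.inRange(hsv,lo,hi);m[:165]=0;m[225:]=0;m[:,:140]=0;m[:,250:]=0
        k,l,st,ce=cv2.connectedComponentsWithStats(m)
        r[n]=[(st[i].tolist(),onz('top',ce[i],z)[:2].round(4).tolist()) for i in range(1,k) if st[i][4]>12]
    f=cv2.inRange(hsv,(0,0,150),(180,60,255));f[:145]=0;f[232:]=0;f[:,:105]=0;f[:,170:]=0
    p=max(cv2.findContours(f,0,2)[0],key=cv2.contourArea);q=cv2.minAreaRect(p)
    r['foam']=q
    return r,t
E
python3 - <<'E'
from h import *
r,t=track()
for k in r:print(k,r[k])
hs=cv2.imread('pics/top0.png');optics.get_image=lambda n:hs
for k,v in track()[0].items():print('start',k,v)
E
```

```text
o [([165, 176, 7, 7, 37], [0.5905, 0.1827]), ([180, 177, 12, 19, 56], [0.5665, 0.1377])]
b [([156, 205, 7, 8, 41], [0.5095, 0.2057]), ([173, 204, 18, 19, 108], [0.4966, 0.1443])]
foam ((134.62522888183594, 191.5159454345703), (50.35742950439453, 71.17134094238281), 7.253194808959961)
start o [([176, 171, 19, 19, 117], [0.5879, 0.1366]), ([160, 172, 6, 7, 35], [0.6008, 0.1976])]
start b [([172, 203, 19, 19, 110], [0.4991, 0.1451]), ([156, 205, 7, 7, 42], [0.5108, 0.2065])]
start foam ((133.7987823486328, 191.3109893798828), (50.688072204589844, 71.11790466308594), 6.340191841125488)
```

The sight is about 15 mm out and the case has barely moved (about 1 mm). I'll continue the same way.

Request:
arm_command(deltas=[0, 0, 0, 0.006, -0.001, 0, 20, 0, 0, 0, 0.012, -0.002, 0, 20, 0, 0, 0, 0.018, -0.0035, 0, 20, 0, 0, 0, 0.024, -0.005, 0, 20, 0, 0, 0, 0.03, -0.006, 0, 20, 0, 0, 0, 0.036, -0.007, 0, 20, 0, 0, 0, 0.04, -0.0076, 0, 20, 0, 0, 0, 0.04, -0.0076, 0, 20, 0, 0, 0, 0.034, -0.0076, 0, 20, 0, 0, 0, 0.028, -0.0076, 0, 20, 0, 0, 0, 0.022, -0.0076, 0, 20, 0, 0, 0, 0.016, -0.0078, 0, 20, 0, 0, 0, 0.01, -0.0079, 0, 20, 0, 0, 0, 0.004, -0.008, 0, 20, 0, 0, 0, 0, -0.008, 0, 20, 0, 0, 0, 0, -0.008, 0, 20])

```text
clock: 10.7
position: [0.5554, -0.0111, 0.0249]
ee_rot: [-2.318, -2.12, -0.001]
force: [0.8, 4.4, -0.2]
width: 0.3
gripper_force: 44.9
```

```bash
python3 - <<'E'
from h import *
for k,v in track()[0].items():print(k,v)
E
```

```text
o [([168, 176, 7, 7, 38], [0.5902, 0.1748]), ([185, 177, 6, 8, 20], [0.5886, 0.1305]), ([183, 186, 14, 10, 40], [0.5542, 0.1248])]
b [([156, 205, 7, 8, 40], [0.5093, 0.2057]), ([172, 204, 19, 19, 109], [0.4968, 0.1449])]
foam ((134.45448303222656, 191.4940948486328), (50.57683563232422, 71.2740249633789), 7.386044025421143)
```

Another 8 mm out and the case is still. Repeat.

Request:
arm_command(deltas=[0, 0, 0, 0.006, -0.001, 0, 20, 0, 0, 0, 0.012, -0.002, 0, 20, 0, 0, 0, 0.018, -0.0035, 0, 20, 0, 0, 0, 0.024, -0.005, 0, 20, 0, 0, 0, 0.03, -0.006, 0, 20, 0, 0, 0, 0.036, -0.007, 0, 20, 0, 0, 0, 0.041, -0.008, 0, 20, 0, 0, 0, 0.041, -0.008, 0, 20, 0, 0, 0, 0.034, -0.0082, 0, 20, 0, 0, 0, 0.028, -0.0084, 0, 20, 0, 0, 0, 0.022, -0.0086, 0, 20, 0, 0, 0, 0.016, -0.0088, 0, 20, 0, 0, 0, 0.01, -0.009, 0, 20, 0, 0, 0, 0.004, -0.009, 0, 20, 0, 0, 0, 0, -0.009, 0, 20, 0, 0, 0, 0, -0.009, 0, 20])

```text
clock: 12.35
position: [0.5554, -0.0203, 0.0248]
ee_rot: [-2.318, -2.119, -0.0]
force: [1.4, 3.9, -0.7]
width: 0.305
gripper_force: 44.9
```

Request:
arm_command(deltas=[0, 0, 0, 0.006, -0.001, 0, 20, 0, 0, 0, 0.012, -0.002, 0, 20, 0, 0, 0, 0.018, -0.0035, 0, 20, 0, 0, 0, 0.024, -0.005, 0, 20, 0, 0, 0, 0.03, -0.006, 0, 20, 0, 0, 0, 0.036, -0.007, 0, 20, 0, 0, 0, 0.041, -0.008, 0, 20, 0, 0, 0, 0.041, -0.008, 0, 20, 0, 0, 0, 0.034, -0.0082, 0, 20, 0, 0, 0, 0.028, -0.0084, 0, 20, 0, 0, 0, 0.022, -0.0086, 0, 20, 0, 0, 0, 0.016, -0.0088, 0, 20, 0, 0, 0, 0.01, -0.009, 0, 20, 0, 0, 0, 0.004, -0.009, 0, 20, 0, 0, 0, 0, -0.009, 0, 20, 0, 0, 0, 0, -0.009, 0, 20])

```text
clock: 13.95
position: [0.555, -0.0296, 0.0247]
ee_rot: [-2.318, -2.119, 0.001]
force: [0.6, 1.2, -0.5]
width: 0.299
gripper_force: 44.9
```

```bash
python3 - <<'E'
from h import *
for k,v in track()[0].items():print(k,v)
E
```

```text
o [([174, 178, 7, 6, 35], [0.5864, 0.1574]), ([190, 178, 16, 19, 84], [0.5664, 0.1046])]
b [([156, 205, 7, 8, 40], [0.5093, 0.2057]), ([173, 204, 18, 19, 108], [0.4969, 0.1447])]
foam ((134.6274871826172, 191.51654052734375), (50.227901458740234, 71.2740249633789), 7.386042594909668)
```

About 40 mm out, and the force is falling. One more half swing, then centre.

Request:
arm_command(deltas=[0, 0, 0, 0.006, -0.001, 0, 20, 0, 0, 0, 0.012, -0.002, 0, 20, 0, 0, 0, 0.018, -0.0035, 0, 20, 0, 0, 0, 0.024, -0.005, 0, 20, 0, 0, 0, 0.03, -0.006, 0, 20, 0, 0, 0, 0.036, -0.007, 0, 20, 0, 0, 0, 0.041, -0.008, 0, 20, 0, 0, 0, 0.034, -0.0085, 0, 20, 0, 0, 0, 0.028, -0.009, 0, 20, 0, 0, 0, 0.023, -0.0095, 0, 20, 0, 0, 0, 0.0195, -0.014, 0, 20, 0, 0, 0, 0.019, -0.018, 0, 20, 0, 0, 0, 0.0187, -0.022, 0, 20, 0, 0, 0, 0.0187, -0.022, 0, 20])

```text
clock: 15.4
position: [0.5747, -0.0531, 0.0248]
ee_rot: [2.32, 2.117, -0.0]
force: [0.2, -0.3, -1.1]
width: 0.302
gripper_force: 44.9
```

```bash
python3 - <<'E'
from h import *
for k,v in track()[0].items():print(k,v)
E
```

```text
o [([199, 170, 19, 20, 108], [0.5882, 0.0747]), ([183, 173, 7, 7, 40], [0.5991, 0.133])]
b [([156, 205, 7, 8, 40], [0.5093, 0.2057]), ([172, 204, 19, 19, 109], [0.4968, 0.1449])]
foam ((134.6274871826172, 191.51654052734375), (50.227901458740234, 71.2740249633789), 7.386042594909668)
```

Request:
arm_command(deltas=[0, 0, 0, -0.0004, -0.004, 0, 20, 0, 0, 0, -0.0007, -0.008, 0, 20, 0, 0, 0, -0.001, -0.012, 0, 20, 0, 0, 0, -0.0015, -0.016, 0, 20, 0, 0, 0, -0.0018, -0.02, 0, 20, 0, 0, 0, -0.002, -0.024, 0, 20, 0, 0, 0, -0.0025, -0.028, 0, 20, 0, 0, 0, -0.003, -0.032, 0, 20, 0, 0, 0, -0.0033, -0.036, 0, 20, 0, 0, 0, -0.0036, -0.04, 0, 20, 0, 0, 0, -0.004, -0.044, 0, 20, 0, 0, 0, -0.0044, -0.048, 0, 20, 0, 0, 0, -0.0047, -0.052, 0, 20, 0, 0, 0, -0.005, -0.056, 0, 20, 0, 0, 0, -0.0054, -0.06, 0, 20, 0, 0, 0, -0.0058, -0.064, 0, 20, 0, 0, 0, -0.006, -0.067, 0, 20, 0, 0, 0, -0.006, -0.067, 0, 20])

```text
clock: 17.25
position: [0.5684, -0.1197, 0.0247]
ee_rot: [2.32, 2.118, -0.001]
force: [-0.8, 0.8, -1.1]
width: 0.3
gripper_force: 44.9
```

```bash
python3 - <<'E'
from h import *
r,t=track();s=optics.get_image('scene')
for k,v in r.items():print(k,v)
a=cv2.resize(t[140:240,105:245],(560,400),interpolation=cv2.INTER_CUBIC)
b=cv2.resize(s[170:260,300:420],(533,400),interpolation=cv2.INTER_CUBIC)
cv2.imwrite('pics/e.png',cv2.resize(np.hstack([a,b]),(800,293)))
E
```

```text
o [([223, 173, 18, 10, 55], [0.5969, 0.0077]), ([207, 176, 7, 7, 38], [0.5911, 0.0679]), ([223, 184, 17, 9, 54], [0.563, 0.0105])]
b [([156, 205, 7, 8, 40], [0.5093, 0.2057]), ([173, 204, 18, 19, 108], [0.4969, 0.1447])]
foam ((134.45448303222656, 191.4940948486328), (50.57683563232422, 71.2740249633789), 7.386044025421143)
```

View pics/e.png

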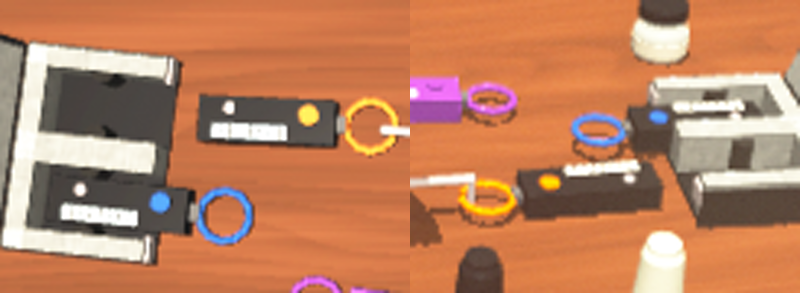

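The sight lies flat on the desk, clear of the case by about 15 mm, and the tip is inside the ring near its front. Next: back the tip off toward the centre, lift it straight out and carry the hook home.

Request:
arm_command(deltas=[0, 0, 0, 0, 0.005, 0, 20, 0, 0, 0, 0, 0.007, 0, 20, 0, 0, 0, 0, 0.007, 0, 20, 0, 0, 0, 0, 0.007, 0.03, 20, 0, 0, 0, 0, 0.007, 0.06, 20, 0, 0, 0, 0, 0.007, 0.08, 20, 0, 0, 0.03, -0.01, -0.03, 0.08, 20, 0, 0, 0.05, -0.02, -0.07, 0.08, 20, 0, 0, 0.07, -0.03, -0.11, 0.08, 20, 0, 0, 0.09, -0.04, -0.15, 0.08, 20, 0, 0, 0.0983, -0.05, -0.19, 0.08, 20, 0, 0, 0.0983, -0.0552, -0.22, 0.08, 20, 0, 0, 0.0983, -0.0552, -0.2412, 0.07, 20, 0, 0, 0.0983, -0.0552, -0.2412, 0.05, 20, 0, 0, 0.0983, -0.0552, -0.2412, 0.03, 20, 0, 0, 0.0983, -0.0552, -0.2412, 0.015, 20, 0, 0, 0.0983, -0.0552, -0.2412, 0.008, 20, 0, 0, 0.0983, -0.0552, -0.2412, 0.004, 20, 0, 0, 0.0983, -0.0552, -0.2412, 0.004, 20, 0, 0, 0.0983, -0.0552, -0.2412, 0.004, 20])

```text
clock: 19.35
position: [0.514, -0.3602, 0.0295]
ee_rot: [2.148, 2.291, 0.0]
force: [-0.7, 0.4, -1.4]
width: 0.304
gripper_force: 44.9
```

Request:
arm_command(deltas=[0, 0, 0, 0, 0, -0.002, 20, 0, 0, 0, 0, 0, -0.004, 20, 0, 0, 0, 0, 0, -0.0048, 20, 0, 0, 0, 0, 0, -0.0048, 20, 0, 0, 0, 0, 0, -0.0048, 20])

```text
clock: 19.85
position: [0.5136, -0.3603, 0.0247]
ee_rot: [2.149, 2.291, -0.0]
force: [-1.5, 1.2, 5.2]
width: 0.305
gripper_force: 44.9
```

Request:
arm_command(deltas=[0, 0, 0, 0, 0, 0, 35, 0, 0, 0, 0, 0, 0, 50, 0, 0, 0, 0, 0, 0, 70, 0, 0, 0, 0, 0, 0, 80, 0, 0, 0, 0, 0, 0, 80, 0, 0, 0, 0, 0, 0, 80, 0, 0, 0, 0, 0, 0, 80])

```text
clock: 20.55
position: [0.5134, -0.3601, 0.0239]
ee_rot: [-2.149, -2.292, -0.0]
force: [-1.1, 0.6, 0.1]
width: 0.844
gripper_force: 0.0
```

Request:
arm_command(deltas=[0, 0, 0, 0, 0, 0.02, 80, 0, 0, 0, 0, 0, 0.05, 80, 0, 0, 0, 0, 0, 0.1, 80, 0, 0, 0, 0, 0, 0.15, 80, 0, 0, 0, -0.03, -0.03, 0.2, 80, 0, 0, 0, -0.07, -0.07, 0.22, 80, 0, 0, 0, -0.11, -0.11, 0.22, 80, 0, 0, 0, -0.15, -0.15, 0.22, 80, 0, 0, 0, -0.15, -0.15, 0.22, 80, 0, 0, 0, -0.15, -0.15, 0.22, 80])

```text
clock: 21.55
position: [0.3573, -0.5153, 0.2438]
ee_rot: [-2.16, -2.281, 0.006]
force: [-0.2, 0.3, 0.6]
width: 0.876
gripper_force: 0.0
```

```bash
python3 - <<'E'
from h import *
r,t=track();s=optics.get_image('scene')
for k,v in r.items():print(k,v)
cv2.imwrite('pics/f.png',np.hstack([t[100:300,60:420],s[150:350,110:460]]))
E
```

```text
o [([223, 173, 18, 20, 116], [0.5798, 0.0078]), ([207, 176, 7, 7, 38], [0.5911, 0.0679])]
b [([156, 205, 7, 8, 40], [0.5093, 0.2057]), ([173, 204, 18, 19, 108], [0.4969, 0.1447])]
foam ((134.56155395507812, 191.50770568847656), (50.60616683959961, 71.0718994140625), 7.125016689300537)
```

View pics/f.png

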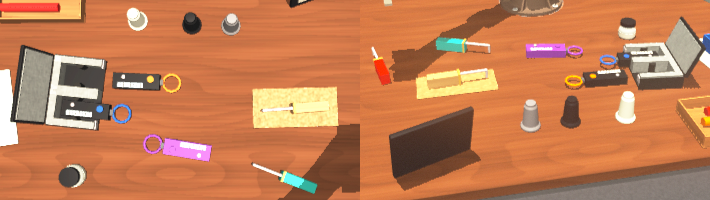

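The sight is on the desk in front of the case at (148,81), the hook stands on the mat at (296,107), and everything else is in place. I'll hand it in.

```bash
python3 -c "
from cell import arm
print(arm.sign_off())"
```

```text
the job is handed in; nothing more can be done
None
```

I wiggled the orange sight out and it lies wholly on the desk, with the case shifted only about 1–2 mm and turned under 1°; the hook stands back upright on the cork mat, nothing else was disturbed, and the job was handed in at about 22 s.

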